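Find the groove in a gear case rim by touch and push its lock key home

TASK

The cover rim of the gear case has a release groove somewhere along its far side, with a lock key set down inside it. Touch the top of the rim at the bolt lug with the closed fingertips, feel your way along the rim from there until you find the groove, and press the key in it fully down; it stays down when you take the fingers away. Grasp nothing, and leave the loose parts around and inside the case where they are.

Things in the scene. Friction and masses are not known exactly. Their poses are not given: they have to be found in the camera images.
- case: Round grey aluminium gear case, 186 mm in diameter, fixed to the bench. Origin: centre of its underside, on the bench; z up. Flat deck 75 mm above the bench. On the deck a shaft stub, 22 mm in diameter, 17 mm high, and around it the raised rim (see rim_center). A bolt lug sticks out along the case's -y axis to 133 mm from the axis, its bolt head 83 mm above the bench.
- lug_rim (a point): Point on the mid-line of the rim's top face (97 mm above the bench), straight in from the bolt lug: the feeling along starts here. The centre of the groove lies on the mid-line 35 to 145 degrees counter-clockwise (seen from above) from this point; where exactly differs every time and is not reported. Axes as the case's.
- rim_center (a point): Centre of the rim at the height of its flat, smooth top face, 97 mm above the bench. The rim is a grey aluminium ring on the deck, 174 mm outer and 126 mm inner diameter (24 mm wide, mid-line radius 75 mm), 22 mm high, rigid. One groove cuts right through it radially and down to the deck: 45 mm wide at the inner edge, 54 mm at the mid-line, 62 mm at the outer edge.
- key (a joint): Travel of the lock key in metres: 0 up (starts within 1 mm of it), 0.007 fully down on its stop. The key is a grey aluminium block centred in the groove on the mid-line, 42 mm along the rim by 20 mm across; when up, its flat top is 12 mm below the rim's top face. It moves straight down against about 5 N of friction, has no spring and stays where it is left.
- bearing: Loose steel bearing ring, 56 mm outer, 28 mm inner diameter, 14 mm high, lying on the case's deck around the shaft stub. Origin: centre of its underside. Leave it there.
- gear: Loose dark steel spur gear, about 74 mm across, 20 mm high, lying on the bench near the case. Origin: centre of its underside. Leave it there.
- screwdriver: Loose screwdriver, 190 mm long, lying on the bench near the case along its own x axis. Leave it there.
- socket: Loose steel socket, 28 mm in diameter, 40 mm high, standing on the bench near the case. Origin: centre of its underside. Leave it there.
Not all that is in view belongs to the job. Leave any blue or green look-alike of the bearing alone.

How it is judged:
On the way, in this order (a step that is already met when the one before it is completed fails the run):
1. a fingertip touches the top of the rim at the bolt lug (grasp point within 55 mm of the lug point), the key still up (contact force between the fingers and anything else above 0.5 N and horizontal distance between the grasp point and lug_rim below 0.055 m and z of the grasp point in the frame of case above 0.105 m and value of joint key below 0.003 m), for 0.1 s.
2. the key in the groove is pressed fully down by the fingers (at least 6 of its 7 mm) (value of joint key above 0.006 m and contact force between the fingers and anything else above 0.5 N), for 0.1 s.
At the end, for the whole second after the job is handed in: The key is down by at least 6 of its 7 mm and stays there; bearing, gear, screwdriver and socket lie still within 25 mm of where they were (value of joint key above 0.006 m and distance of each of bearing, gear, screwdriver, socket from where it was at the start of the episode below 0.025 m and linear speed of each of bearing, gear, screwdriver, socket below 0.02 m/s); the robot touches nothing.
It fails at once if the bearing is lifted, carried or pushed more than 25 mm from its place (distance of bearing from where it was at the start of the episode above 0.025 m).
It fails at once if the gear is lifted, carried or pushed more than 25 mm from its place (distance of gear from where it was at the start of the episode above 0.025 m).
It fails at once if the screwdriver is lifted, carried or pushed more than 25 mm from its place (distance of screwdriver from where it was at the start of the episode above 0.025 m).
It fails at once if the socket is lifted, carried or pushed more than 25 mm from its place (distance of socket from where it was at the start of the episode above 0.025 m).
It also fails if it takes over 54 s, if anything falls off the work surface, if the arm or the gripper's body presses on something with over 40 N, if the wrist force passes 120 N, or if a joint passes its speed limit or range.

ROBOT

A 6-joint arm with a two-finger parallel gripper is mounted at the origin on the work surface. World frame = base frame: x ahead of the robot, y to its left, z up, the work surface at z = 0. Lengths are in m, angles in rad, forces in N, time in s.
With the tool pointing down it reaches from about 0.35 to 0.775 m from the base axis. Payload 5.5 kg.
Tool frame: the origin (TCP) lies at the very end of the fingers, on their centre line; the grasp point (between the pads) lies 19 mm behind it; x points along the fingers, y is the direction in which the jaws open and shut, and the axes are right-handed (so a half turn about x gives the same grasp; the last joint's range is limited). The gripper opens to 85 mm and grips with 20 to 120 N. Pads are 22 mm wide; open, the fingers measure 114 mm over their backs; the gripper's body (76 mm by 85 mm) begins 54 mm behind the grasp point. The pads swing forward as they close: fully open they stand 13 mm farther back than shut.
Start: joints at [0.972, 0.313, 0.046, 1.304, 0, 1.431], TCP at [0.255, 0.516, 0.231] pointing down, gripper open.
Joint ranges: [-2.76, 2.76], [-0.86, 1.69], [-1.03, 1.26], [-2.2, 2.34], [-1.47, 1.5], [-3.14, 3.14]. Speed limits (rad/s): [2.57, 2.57, 3.14, 3.14, 3.14, 3.14].

INTERFACE

Orientations are given as a unit quaternion [w, x, y, z].
In Python, from workcell import env gives the robot as it stands.
- The arm moves only by the tool servo_tool, never from a script. Its argument "increments" is a list of rows, each an object with "offset": the shift along the tool's x, y, z in cm, a list of three; "yaw": the turn about the tool's x in degrees. In form: [{"offset": [x, y, z], "yaw": yaw}, ...]. A call has exactly 8 rows; each row is the pose to reach, as a shift and turn from the pose commanded when the call began, along the tool's axes at that moment; what a row does not reach only later rows make up. A row lasts 1/10 s, in which the tool goes at most 50 mm and 8.59 degrees, less where a joint would pass 70% of its speed; a pose out of reach is approached as far as the arm can. A call with a gripper value outside its range is refused whole. "claw" is the opening, from 0 (shut) to 1 (fully open), set as the call begins (left out, the last holds). The fingers move at their own pace and stop on an object; "force" is the grip in N (left out, the last holds). Time passes only in rows, so rows that repeat a pose let the fingers close, or fill a call up. It gives the time, the measured TCP pose, the force and the opening at its end, in the units of the state.
- env.get_state(): the state, without advancing time (a new reading comes with each control period).
- env.read_camera(name): name is "side" or "top"; returns (picture, depth): 400x640x3 uint8, red, green, blue; 400x640 float32, m along the optical axis (not along the pixel's ray), 0 where there is no reading.
- env.camera_model(name): a dict with "vertical_fov" (degrees; the focal length in pixels is half the picture's height over the tangent of half this angle, whatever the lens; pixels are square), "cx", "cy" (the principal point, pixels), "world_from_camera" (4x4, takes a point from camera to world coordinates). Camera axes: x right, y up, looking along -z (the intrinsics and any distortion apply to the point x, -y, -z); pixel columns grow to the right and rows downward; lengths in m; the calibration is good to about 2 mm. A picture is of the moment at which its call begins. camera_model takes no time and is no camera call.
- env.hand_in(): hands the job in, once; it reports no verdict.
The state is a dict: "clock": time; "joint_pos": joint angles; "qvel": joint speeds; "tau": joint torques, N m; "tcp_pos": TCP position; "orientation": TCP orientation; "wrist_force": force on the tool from outside, world axes, zero at the start; "ft_torque": the same for the moment, N m; "finger_gap": finger opening in m.
Only numpy, scipy, OpenCV 4.12 (cv2) and the standard library are available. Lean on these libraries where they do the work, as an engineer would, in place of code of your own. Each camera call takes 0.05 s, during which the arm holds its last target.

## Working session

There is one attempt and no reset: what is moved stays moved. The work goes in short steps, Python scripts to look and compute and a tool call to move; the robot and the scene stay as the last step left them, time stands still between calls to the robot, and variables do not carry over. Pictures are saved under pics/ and viewed, and the job is handed in when it is done.

Besides the shell and the picture viewer there is one more tool, called after "Request:" as name([rows], argument=value, ...), one row to a line, values as JSON. servo_tool: Moves the arm, as the interface text tells. Its arguments: {"type":"object","properties":{"increments":{"type":"array","items":{"type":"object","properties":{"offset":{"type":"array","items":{"type":"number"}},"yaw":{"type":"number"}}}},"claw":{"type":"number"},"force":{"type":"number"}},"required":["increments"]}

```bash
mkdir -p pics; ls; python3 - <<'E'
from workcell import env
import cv2,numpy as np
s=env.get_state();print(s)
for n in("top","side"):
    p,d=env.read_camera(n);m=env.camera_model(n);print(n,m)
    cv2.imwrite(f"pics/{n}0.png",p[:,:,::-1]);np.save(f"{n}0.npy",d)
E
```

```text
pics
{'clock': 0.0, 'joint_pos': array([9.72428779e-01, 3.13990588e-01, 4.50022107e-02, 1.30357913e+00,
       1.08290693e-06, 1.43116931e+00]), 'qvel': array([ 1.18032869e-03, -9.84969980e-04, -2.05901678e-07, -1.00840923e-03,
       -1.54441639e-03,  4.39317869e-04]), 'tau': array([-4.71133408e-04, -4.80629289e+01,  2.98532152e+01,  1.93952664e-02,
       -1.43823527e-04, -1.01651696e-05]), 'tcp_pos': array([0.25436433, 0.51513107, 0.23042393]), 'orientation': array([ 0.688361  ,  0.16018688,  0.68881344, -0.16135472]), 'wrist_force': array([-1.03510427, -0.78129969,  0.60364938]), 'ft_torque': array([-0.02183995, -0.05975138, -0.01305494]), 'finger_gap': 0.08545247330494408}
top {'vertical_fov': 55.88607386955713, 'cx': 315.25157129975986, 'cy': 191.97745516028846, 'world_from_camera': array([[ 0.0251207 ,  0.99789555, -0.05977802,  0.48287334],
       [-0.99960982,  0.02434336, -0.01369673,  0.03720685],
       [-0.01221271,  0.06009877,  0.99811772,  0.94604778],
       [ 0.        ,  0.        ,  0.        ,  1.        ]])}
side {'vertical_fov': 56.79202692500344, 'cx': 317.07067721341707, 'cy': 196.3073575054275, 'world_from_camera': array([[ 0.92928609,  0.27642182, -0.24498639,  0.36029665],
       [-0.36931088,  0.68446657, -0.62858173, -0.40666735],
       [-0.00606871,  0.6746084 ,  0.73815085,  0.61042215],
       [ 0.        ,  0.        ,  0.        ,  1.        ]])}
```

View pics/top0.png

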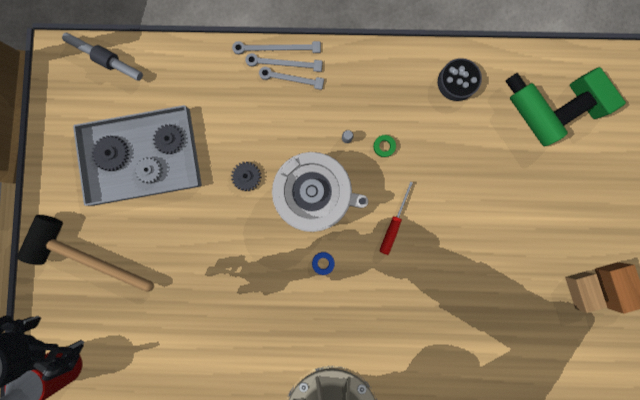

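View pics/side0.png

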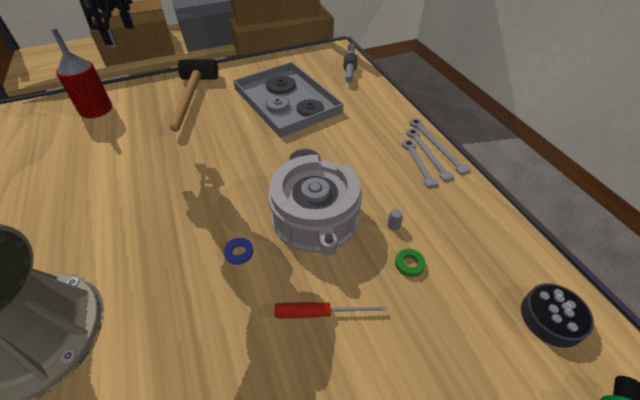

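The top view shows the case centred near (312,192), the bolt lug near (362,201), and what may be a notch in the rim around (290,168). The socket is at (347,136), the gear at (247,176) and the screwdriver at (398,218). Next I'll zoom in and measure.

```bash
cat > h.py <<'E'
import numpy as np,cv2
from workcell import env
def cloud(n,d):
    m=env.camera_model(n);f=200/np.tan(np.radians(m['vertical_fov']/2))
    v,u=np.mgrid[0:400,0:640]
    P=np.stack([(u-m['cx'])/f*d,-(v-m['cy'])/f*d,-d,np.ones_like(d)],-1)
    return (P@m['world_from_camera'].T)[...,:3]
E
python3 - <<'E'
from h import *
for n,(a,b,c,e) in(("top",(140,240,260,385)),("side",(135,265,240,420))):
    p=cv2.imread(f"pics/{n}0.png")[a:b,c:e];cv2.imwrite(f"pics/{n}z.png",cv2.resize(p,None,fx=4.4,fy=4.4,interpolation=cv2.INTER_CUBIC))
    d=np.load(f"{n}0.npy").astype(float);W=cloud(n,d)[a:b,c:e];z=W[...,2]
    k=(z>.090)&(z<.104)&(d[a:b,c:e]>0);Q=W[k];c0=np.median(Q,0)
    k2=np.hypot(*(Q[:,:2]-c0[:2]).T)<.13;Q=Q[k2]
    from scipy.optimize import least_squares
    # annulus fit: residual distance beyond annulus
    r=least_squares(lambda x:np.clip(np.abs(np.hypot(Q[:,0]-x[0],Q[:,1]-x[1])-.075)-.0115,0,.03),c0[:2],loss='soft_l1',f_scale=.002)
    C=r.x;print(n,len(Q),C,"z",np.percentile(Q[:,2],[5,50,95]))
    h=np.degrees(np.arctan2(Q[:,1]-C[1],Q[:,0]-C[0]));rr=np.hypot(*(Q[:,:2]-C).T);print(np.percentile(rr,[1,5,50,95,99]))
    print(np.histogram(h,36,(-180,180))[0])
    # lug: points z .06-.088, r .10-.135
    A=W.reshape(-1,3);R=np.hypot(*(A[:,:2]-C).T);L=A[(A[:,2]>.055)&(A[:,2]<.09)&(R>.1)&(R<.14)]
    print("lug",len(L),L.mean(0),np.degrees(np.arctan2(*(L.mean(0)[:2]-C)[::-1])))
    hd=A[(R>.068)&(R<.082)];hh=np.degrees(np.arctan2(hd[:,1]-C[1],hd[:,0]-C[0]))
    for t in range(-180,180,10):
        q=hd[(hh>=t)&(hh<t+10)];print(t,len(q),q[:,2].round(3).min() if len(q) else 0,np.median(q[:,2]).round(3) if len(q) else 0,end=' | ')
    print()
E
```

```text
top 2133 [0.5379474 0.0577107] z [0.09240564 0.09661765 0.09910596]
[0.00614592 0.02329783 0.07517033 0.08604519 0.08697451]
[66 65 66 67 70 64 66 66 66 62 66 66 65 64 62 68 68 62 70 68 24  5  3  5
 46 65 71 61 64 67 64 70 66 69 66 70]
lug 169 [ 0.51884411 -0.0551222   0.07667228] -99.60939865802301
-180 36 0.093 0.096 | -170 36 0.094 0.097 | -160 37 0.094 0.097 | -150 36 0.095 0.097 | -140 36 0.094 0.096 | -130 36 0.095 0.097 | -120 35 0.094 0.097 | -110 37 0.093 0.097 | -100 38 0.094 0.097 | -90 33 0.094 0.097 | -80 34 0.094 0.097 | -70 38 0.095 0.097 | -60 35 0.094 0.096 | -50 37 0.094 0.096 | -40 35 0.094 0.097 | -30 36 0.094 0.097 | -20 34 0.094 0.096 | -10 33 0.093 0.096 | 0 38 0.095 0.097 | 10 36 0.095 0.097 | 20 34 0.072 0.085 | 30 35 0.081 0.084 | 40 36 0.083 0.085 | 50 35 0.072 0.085 | 60 32 0.073 0.096 | 70 36 0.094 0.097 | 80 37 0.092 0.096 | 90 34 0.094 0.097 | 100 35 0.094 0.096 | 110 36 0.092 0.097 | 120 36 0.093 0.096 | 130 38 0.093 0.096 | 140 35 0.093 0.097 | 150 37 0.094 0.096 | 160 35 0.093 0.097 | 170 36 0.093 0.097 | 
side 2559 [0.53815043 0.06007327] z [0.09085
[... 349 characters left out ...]
.096 0.098 | -150 44 0.096 0.098 | -140 46 0.096 0.098 | -130 42 0.096 0.098 | -120 47 0.096 0.098 | -110 42 0.096 0.098 | -100 43 0.096 0.098 | -90 42 0.096 0.098 | -80 45 0.095 0.098 | -70 38 0.096 0.098 | -60 38 0.095 0.098 | -50 36 0.096 0.098 | -40 37 0.096 0.097 | -30 34 0.096 0.098 | -20 36 0.095 0.098 | -10 32 0.096 0.098 | 0 32 0.096 0.098 | 10 31 0.096 0.098 | 20 13 0.077 0.098 | 30 30 0.076 0.085 | 40 28 0.076 0.086 | 50 34 0.075 0.085 | 60 26 0.075 0.097 | 70 34 0.096 0.098 | 80 28 0.096 0.097 | 90 28 0.096 0.098 | 100 29 0.096 0.098 | 110 29 0.095 0.098 | 120 34 0.096 0.097 | 130 30 0.095 0.098 | 140 31 0.096 0.098 | 150 39 0.096 0.098 | 160 32 0.095 0.098 | 170 39 0.095 0.098 |
```

```bash
sleep 0
```

```text
(no output)
```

View pics/topz.png

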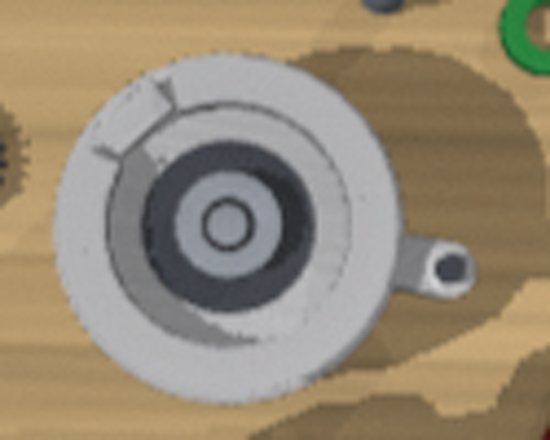

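View pics/sidez.png

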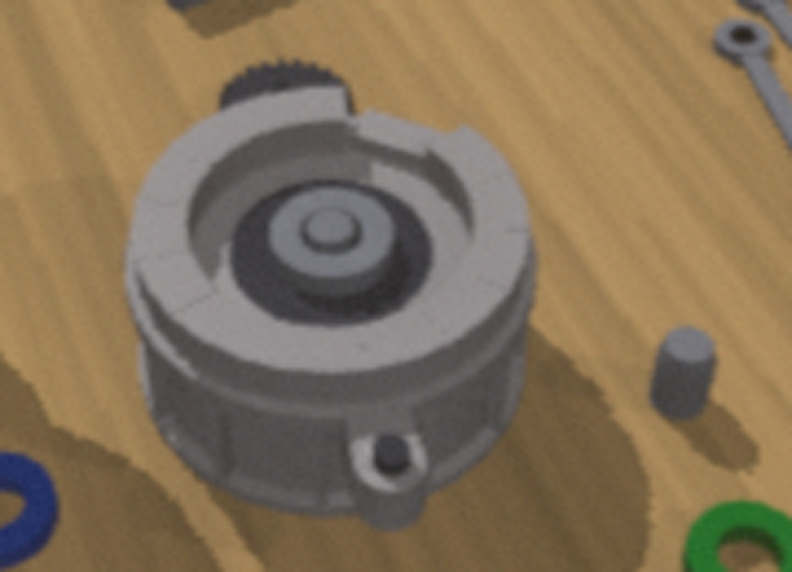

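The groove is clear at azimuth about 43.5° (edges at 23.9° and 63°), with the key top at z≈0.085. The rim top is at 0.097 and the rim centre at about (0.538, 0.059). The lug is at about -100°, so the groove is about 143.5° counter-clockwise from it, which is within the stated range. Now the moves in tool axes.

```bash
cat >> h.py <<'E'
from scipy.spatial.transform import Rotation as Ro
C=np.array([.538,.059])
def tool():
    s=env.get_state();q=s['orientation'];R=Ro.from_quat(np.r_[q[1:],q[0]]).as_matrix();return s,R
def pt(az,z):return np.r_[C+.075*np.array([np.cos(np.radians(az)),np.sin(np.radians(az))]),z]
E
python3 - <<'E'
from h import *
s,R=tool();print(R.round(3))
print("y az",np.degrees(np.arctan2(R[1,1],R[0,1])))
t=pt(-100,.13);print(t,(R.T@(t-s['tcp_pos'])*100).round(2))
E
```

```text
[[-0.001  0.443  0.897]
 [-0.001  0.897 -0.443]
 [-1.    -0.002 -0.   ]]
y az 63.71350163260088
[ 0.52497639 -0.01486058  0.13      ] [ 10.1  -35.52  47.74]
```

Request:
servo_tool([
  {"offset": [0, -1.5, 2], "yaw": 2.5},
  {"offset": [0.5, -4, 5.4], "yaw": 5},
  {"offset": [1, -6.7, 9], "yaw": 7.5},
  {"offset": [1.5, -9.4, 12.6], "yaw": 10},
  {"offset": [2, -12.1, 16.2], "yaw": 12.5},
  {"offset": [2.5, -14.8, 19.8], "yaw": 15},
  {"offset": [3, -17.5, 23.4], "yaw": 17.5},
  {"offset": [3, -20.2, 27], "yaw": 20.2},
], claw=0, force=30)

```text
clock: 0.9
tcp_pos: [0.4071, 0.213, 0.2004]
orientation: [0.649, 0.279, 0.65, -0.28]
wrist_force: [0.2, 0.1, 0.4]
finger_gap: -0.0
```

```bash
python3 - <<'E'
from h import *
s,R=tool();print(R.round(3),s['tcp_pos'],s['finger_gap'],s['wrist_force'])
print("y az",np.degrees(np.arctan2(R[1,1],R[0,1])))
t=pt(-100,.115);print((R.T@(t-s['tcp_pos'])*100).round(2))
E
```

```text
[[-0.001  0.726  0.687]
 [-0.     0.687 -0.726]
 [-1.    -0.001 -0.001]] [0.40709942 0.21300406 0.20043824] -1.0851225778318482e-05 [0.20511317 0.10219101 0.44263931]
y az 43.415227511749336
[ 8.54 -7.09 24.66]
```

Request:
servo_tool([
  {"offset": [0, -1.1, 3.9], "yaw": 0},
  {"offset": [0.5, -2.2, 7.8], "yaw": 0},
  {"offset": [1, -3.4, 11.7], "yaw": 0},
  {"offset": [2, -4.5, 15.6], "yaw": 0},
  {"offset": [3.5, -5.6, 19.5], "yaw": 0},
  {"offset": [5, -6.6, 23], "yaw": 0},
  {"offset": [7, -7.1, 24.6], "yaw": 0},
  {"offset": [8.5, -7.1, 24.6], "yaw": 0},
])

```text
clock: 1.7
tcp_pos: [0.5259, -0.0149, 0.1147]
orientation: [0.649, 0.28, 0.649, -0.28]
wrist_force: [-0.2, 0.1, 0.1]
finger_gap: 0.0002
```

```bash
python3 - <<'E'
from h import *
s,R=tool();print(s['tcp_pos'],s['finger_gap'],s['wrist_force'])
t=pt(-100,.097);print((R.T@(t-s['tcp_pos'])*100).round(2))
E
```

```text
[ 0.52587455 -0.01487492  0.11470438] 0.0001839467038702129 [-0.18315682  0.06356535  0.05156178]
[ 1.77 -0.06 -0.06]
```

Request:
servo_tool([
  {"offset": [0.6, 0, 0], "yaw": 0},
  {"offset": [1.1, 0, 0], "yaw": 0},
  {"offset": [1.4, 0, 0], "yaw": 0},
  {"offset": [1.6, 0, 0], "yaw": 0},
  {"offset": [1.7, 0, 0], "yaw": 0},
  {"offset": [1.8, 0, 0], "yaw": 0},
  {"offset": [1.9, 0, 0], "yaw": 0},
  {"offset": [1.9, 0, 0], "yaw": 0},
])

```text
clock: 2.5
tcp_pos: [0.5252, -0.0123, 0.0974]
orientation: [0.65, 0.279, 0.65, -0.279]
wrist_force: [0.2, 0.6, 0.9]
finger_gap: -0.0002
```

Request:
servo_tool([
  {"offset": [0.05, 0, 0], "yaw": 0},
  {"offset": [0.1, 0, 0], "yaw": 0},
  {"offset": [0.15, 0, 0], "yaw": 0},
  {"offset": [0.15, 0, 0], "yaw": 0},
  {"offset": [0.15, 0, 0], "yaw": 0},
  {"offset": [0.15, 0, 0], "yaw": 0},
  {"offset": [0.15, 0, 0], "yaw": 0},
  {"offset": [0.15, 0, 0], "yaw": 0},
])

```text
clock: 3.3
tcp_pos: [0.5253, -0.0124, 0.097]
orientation: [0.65, 0.279, 0.649, -0.279]
wrist_force: [-2.1, 0.5, 8.5]
finger_gap: -0.0001
```

```bash
python3 - <<'E'
from h import *
s,R=tool();print(s['tcp_pos'],s['finger_gap'],s['wrist_force'])
p=s['tcp_pos']
for a in (-100,-85,-70,-55,-40,-25,-10,5,20,32,43.5):
    print(a,(R.T@(pt(a,p[2])-p)*100).round(2))
E
```

```text
[ 0.52532248 -0.01242311  0.09703832] -0.00014144704619408746 [-2.11877767  0.54661863  8.46698733]
-100 [-0.   -0.19  0.15]
-85 [0.   1.17 1.56]
-70 [0.   2.84 2.57]
-55 [0.01 4.73 3.11]
-40 [0.01 6.68 3.15]
-25 [0.01 8.58 2.67]
-10 [1.00e-02 1.03e+01 1.72e+00]
5 [1.000e-02 1.171e+01 3.600e-01]
20 [ 1.000e-02  1.271e+01 -1.310e+00]
32 [ 1.000e-02  1.319e+01 -2.810e+00]
43.5 [ 1.000e-02  1.334e+01 -4.300e+00]
```

Request:
servo_tool([
  {"offset": [0, 0.3, 0.5], "yaw": 0},
  {"offset": [0, 0.7, 1.0], "yaw": 0},
  {"offset": [0, 1.15, 1.5], "yaw": 0},
  {"offset": [0, 1.7, 1.9], "yaw": 0},
  {"offset": [0, 2.25, 2.25], "yaw": 0},
  {"offset": [0, 2.85, 2.55], "yaw": 0},
  {"offset": [0, 3.5, 2.8], "yaw": 0},
  {"offset": [0, 4.1, 3.0], "yaw": 0},
])

```text
clock: 4.1
tcp_pos: [0.5745, -0.0069, 0.0971]
orientation: [0.649, 0.278, 0.65, -0.28]
wrist_force: [-7.0, -3.9, 11.4]
finger_gap: -0.0001
```

```bash
cat > st.py <<'E'
from h import *
s,R=tool();print(s['tcp_pos'],s['finger_gap'],s['wrist_force'])
p=s['tcp_pos'];d=p[:2]-C;print("az",np.degrees(np.arctan2(d[1],d[0])),"r",np.hypot(*d))
for a in (-70,-55,-40,-25,-10,5,15,25,32,38,43.5):
    print(a,(R.T@(pt(a,p[2])-p)*100).round(2))
E
python3 st.py
```

```text
[ 0.57452685 -0.006949    0.09706132] -5.9933296588693285e-05 [-6.95977596 -3.91659075 11.36497387]
az -61.01946148320739 r 0.07538887193041843
-70 [ 0.   -1.1  -0.42]
-55 [-0.    0.78  0.12]
-40 [-0.01  2.74  0.15]
-25 [-0.01  4.64 -0.32]
-10 [-0.02  6.35 -1.27]
5 [-0.02  7.76 -2.63]
15 [-0.03  8.48 -3.72]
25 [-0.03  9.   -4.92]
32 [-0.03  9.24 -5.81]
38 [-0.03  9.35 -6.59]
43.5 [-0.03  9.39 -7.3 ]
```

Contact is steady at about 11 N with z at 0.097, and the fingertip is on the mid-line. I'll keep sliding.

Request:
servo_tool([
  {"offset": [0, 0.6, 0.1], "yaw": 0},
  {"offset": [0, 1.3, 0.15], "yaw": 0},
  {"offset": [0, 2.0, 0.17], "yaw": 0},
  {"offset": [0, 2.7, 0.15], "yaw": 0},
  {"offset": [0, 3.4, 0.02], "yaw": 0},
  {"offset": [0, 4.0, -0.12], "yaw": 0},
  {"offset": [0, 4.6, -0.3], "yaw": 0},
  {"offset": [0, 5.2, -0.6], "yaw": 0},
])

```text
clock: 4.9
tcp_pos: [0.61, 0.033, 0.0971]
orientation: [0.65, 0.279, 0.649, -0.28]
wrist_force: [-1.6, -3.3, 6.1]
finger_gap: -0.0002
```

```bash
python3 st.py
```

```text
[0.60997422 0.03302065 0.0970801 ] -0.0001748138638650064 [-1.57711416 -3.31389655  6.09052453]
az -19.847226286528723 r 0.07651937757063595
-70 [ 0.   -6.42  0.04]
-55 [ 0.   -4.54  0.58]
-40 [ 0.   -2.58  0.62]
-25 [ 0.   -0.68  0.14]
-10 [-0.    1.03 -0.81]
5 [-0.01  2.44 -2.17]
15 [-0.01  3.16 -3.26]
25 [-0.01  3.68 -4.46]
32 [-0.02  3.91 -5.35]
38 [-0.02  4.03 -6.12]
43.5 [-0.02  4.06 -6.84]
```

Request:
servo_tool([
  {"offset": [0.03, 0.5, -0.4], "yaw": 0},
  {"offset": [0.03, 0.95, -0.8], "yaw": 0},
  {"offset": [0.03, 1.35, -1.2], "yaw": 0},
  {"offset": [0.03, 1.75, -1.6], "yaw": 0},
  {"offset": [0.03, 2.1, -2.0], "yaw": 0},
  {"offset": [0.03, 2.4, -2.4], "yaw": 0},
  {"offset": [0.03, 2.7, -2.8], "yaw": 0},
  {"offset": [0.03, 2.95, -3.2], "yaw": 0},
])

```text
clock: 5.7
tcp_pos: [0.6102, 0.0766, 0.0971]
orientation: [0.651, 0.279, 0.648, -0.28]
wrist_force: [1.7, -3.5, 5.0]
finger_gap: 0.0003
```

```bash
python3 st.py
```

```text
[0.61021372 0.076641   0.09708512] 0.00026266040956356184 [ 1.6817533  -3.52282301  5.02388144]
az 13.727851069145483 r 0.07433725153576244
-70 [ 0.   -9.44  3.19]
-55 [ 0.01 -7.56  3.73]
-40 [ 0.01 -5.6   3.76]
-25 [ 0.01 -3.7   3.29]
-10 [ 0.01 -1.99  2.34]
5 [ 0.   -0.58  0.98]
15 [-0.    0.14 -0.11]
25 [-0.    0.66 -1.31]
32 [-0.01  0.9  -2.2 ]
38 [-0.01  1.01 -2.97]
43.5 [-0.01  1.04 -3.69]
```

Request:
servo_tool([
  {"offset": [0.03, 0.3, -0.5], "yaw": 0},
  {"offset": [0.03, 0.5, -1.0], "yaw": 0},
  {"offset": [0.03, 0.7, -1.5], "yaw": 0},
  {"offset": [0.03, 0.85, -2.0], "yaw": 0},
  {"offset": [0.03, 0.95, -2.5], "yaw": 0},
  {"offset": [0.03, 1.0, -3.0], "yaw": 0},
  {"offset": [0.03, 1.05, -3.4], "yaw": 0},
  {"offset": [0.03, 1.05, -3.7], "yaw": 0},
])

```text
clock: 6.5
tcp_pos: [0.5899, 0.1123, 0.0947]
orientation: [0.649, 0.279, 0.65, -0.279]
wrist_force: [-0.8, 0.4, 0.3]
finger_gap: -0.0001
```

```bash
python3 st.py
```

```text
[0.58989929 0.11227046 0.09471336] -9.494897132992455e-05 [-0.83050598  0.42253298  0.32419892]
az 45.74696311996547 r 0.0743725675644014
-70 [  0.   -10.43   7.16]
-55 [-0.   -8.55  7.7 ]
-40 [-0.   -6.59  7.74]
-25 [-0.   -4.69  7.27]
-10 [-0.   -2.97  6.32]
5 [-0.   -1.57  4.96]
15 [-0.   -0.84  3.87]
25 [-0.   -0.32  2.67]
32 [-0.   -0.08  1.79]
38 [-0.    0.03  1.01]
43.5 [-0.    0.07  0.29]
```

The fingertips have dropped into the groove: z is 0.0947 and the force has vanished. I'll centre over the key and press down.

Request:
servo_tool([
  {"offset": [0.2, 0.05, 0.25], "yaw": 0},
  {"offset": [0.5, 0.05, 0.25], "yaw": 0},
  {"offset": [0.8, 0.05, 0.25], "yaw": 0},
  {"offset": [1.0, 0.05, 0.25], "yaw": 0},
  {"offset": [1.2, 0.05, 0.25], "yaw": 0},
  {"offset": [1.4, 0.05, 0.25], "yaw": 0},
  {"offset": [1.5, 0.05, 0.25], "yaw": 0},
  {"offset": [1.5, 0.05, 0.25], "yaw": 0},
])

```text
clock: 7.3
tcp_pos: [0.5927, 0.1102, 0.0802]
orientation: [0.65, 0.279, 0.65, -0.279]
wrist_force: [-2.2, -0.7, 3.7]
finger_gap: -0.0001
```

Request:
servo_tool([
  {"offset": [0.1, 0, 0], "yaw": 0},
  {"offset": [0.2, 0, 0], "yaw": 0},
  {"offset": [0.3, 0, 0], "yaw": 0},
  {"offset": [0.4, 0, 0], "yaw": 0},
  {"offset": [0.5, 0, 0], "yaw": 0},
  {"offset": [0.5, 0, 0], "yaw": 0},
  {"offset": [0.5, 0, 0], "yaw": 0},
  {"offset": [0.5, 0, 0], "yaw": 0},
])

```text
clock: 8.1
tcp_pos: [0.5928, 0.1102, 0.0779]
orientation: [0.65, 0.279, 0.649, -0.279]
wrist_force: [-7.3, -1.4, 20.5]
finger_gap: 0.0
```

The key is on its stop: z = 0.0779, where 0.078 is expected, and the force has risen to 20 N. I'll lift off and check.

Request:
servo_tool([
  {"offset": [-0.5, 0, 0], "yaw": 0},
  {"offset": [-2, 0, 0], "yaw": 0},
  {"offset": [-4, 0, 0], "yaw": 0},
  {"offset": [-7, 0, 0], "yaw": 0},
  {"offset": [-10, 0, 0], "yaw": 0},
  {"offset": [-12, 2, 0], "yaw": 0},
  {"offset": [-12, 2, 0], "yaw": 0},
  {"offset": [-12, 2, 0], "yaw": 0},
])

```text
clock: 8.9
tcp_pos: [0.6075, 0.1244, 0.1945]
orientation: [0.65, 0.279, 0.65, -0.279]
wrist_force: [-0.1, -0.5, -1.3]
finger_gap: -0.0003
```

```bash
python3 - <<'E'
from h import *
s=env.get_state();print(s['tcp_pos'],s['wrist_force'])
for n in("top","side"):
    p,d=env.read_camera(n);cv2.imwrite(f"pics/{n}1.png",p[:,:,::-1])
    W=cloud(n,d.astype(float)).reshape(-1,3)[d.ravel()>0];e=W[:,:2]-C;a=np.degrees(np.arctan2(e[:,1],e[:,0]));r=np.hypot(*e.T)
    q=W[(abs(a-43.5)<12)&(abs(r-.075)<.006),2];print(n,len(q),np.percentile(q,[5,25,50,75,95]).round(4))
E
```

```text
[0.60746626 0.12436228 0.19447035] [-0.05421877 -0.5231749  -1.31212374]
top 720 [0.6712 0.6737 0.6757 0.6771 0.6785]
side 225 [0.0781 0.2061 0.2743 0.2936 0.3157]
```

View pics/side1.png

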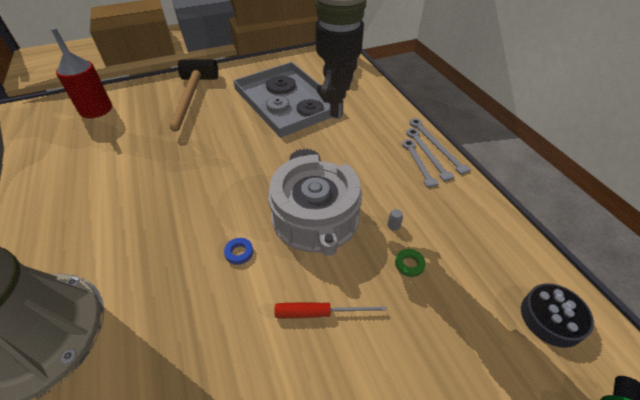

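The side view shows the case at (315,205) and all the loose parts where they were: socket (396,219), screwdriver (330,310), and bearing and gear in place. The hand is clear, above and behind the case. Next I'll measure the key's height in the side view, leaving out the arm's points.

```bash
python3 - <<'E'
from h import *
p,d=env.read_camera("side")
for nm,d in(("before",np.load("side0.npy")),("after",d)):
    W=cloud("side",d.astype(float)).reshape(-1,3)[d.ravel()>0];e=W[:,:2]-C;a=np.degrees(np.arctan2(e[:,1],e[:,0]));r=np.hypot(*e.T)
    q=W[(abs(a-43.5)<12)&(abs(r-.075)<.007)&(W[:,2]<.11),2];print(nm,len(q),np.percentile(q,[5,25,50,75,95]).round(4))
print(env.get_state()['wrist_force'])
E
```

```text
before 81 [0.0788 0.0839 0.0853 0.0861 0.0869]
after 72 [0.0753 0.078  0.0787 0.0793 0.08  ]
[-0.12497344  0.10701462  0.36325118]
```

```bash
python3 -c "
from workcell import env
print(env.hand_in(), env.get_state()['clock'])"
```

```text
the job is handed in; nothing more can be done
the job is handed in; nothing more can be done
```

The key is pressed fully down and stayed down after I lifted the fingers away. I handed the job in at about 9 s; no verdict was reported.

- **Touch and search:** With the fingers closed I touched the rim top at the bolt lug at about 8 N. I then slid along the mid-line in light contact until the fingertips dropped into the groove, about 143° counter-clockwise from the lug. The camera images had already shown roughly where the groove was, so I aimed for that spot rather than searching blind.
- **Press:** The fingertips stopped at z = 0.0779 m with about 20 N of force. That matches the expected 0.078 m for a key on its stop.
- **After lifting off:**
  - **Key:** the side camera's depth reading of the key top fell from about 0.085 m to 0.079 m. That is about 6.6 mm with 1–2 mm of calibration error, so it agrees with the key being fully down.
  - **Loose parts:** in the side picture they were where they started. I checked this by eye only and did not measure it.
  - **Contact:** the wrist force was about zero, with the hand clear of everything.
- **Check that failed:** The top camera could not confirm the key, because the arm blocked its view.

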